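# Clamp a cream jar with the inner knob of a concentric pair

## Task

Stand the red-lidded jar upright in the jar clamp, between the black pad and the V stop, and let go of it. Then turn only the red inner knob clockwise until the pad holds the jar against the stop with about 10 N (feel for it; the thin wall must never get more than 20 N from the pad), and let go. Leave the dark graduated ring around the knob at its present setting, move the pad only with the knob, and do not push the other things about.

Things in the scene. Friction and masses are not known exactly. Their poses are not given: they have to be found in the camera images.
- jar: The jar to clamp: white, round, 56 mm diameter, RED lid 53 mm diameter; 70 mm high in all (body 54, lid 16), 0.15 to 0.3 kg. It stands among two jars that differ only in lid colour. Origin at the centre of its underside, z up.
- fixture: Jar clamp fixed to the bench; position and yaw vary. Origin on the bench, z up. Aluminium plate 10 mm thick, x -80..80, y -155..125 mm. White housing x -40..40, y -135..-45, top at z 48 mm, carries knob and ring on the vertical axis x 0, y -90. From it the pad advances along +y (at x 0) and pushes the jar along the plate against the V stop.
- nest (a point): Where to stand the jar: point on the plate (fixture x 0, y 32, z 10 mm); a jar centred here clears pad and stop by 4 mm or more in every case. Grip the jar across the fixture's x so that the fingers clear both.
- stop_mid (a point): Mean place of the V stop's apex (fixture x 0, y 72, z 10 mm). The aluminium stop, 53 mm wide, 45 high above the plate, opens towards -y (faces 20 degrees off x). It was set by hand up to 6 mm either way along y from here; this is not measured. With the pad drawn back, pad to V is thus 8 to 20 mm more than the jar needs.
- pad: Black rubber pad, 40 wide (x), 8 thick, 26 mm high, at z 23..49 mm. Axes as the fixture's; origin at the middle of the face that meets the jar, at fixture y 0 at the start (fully back). It moves 12 mm along +y per radian of the knob; once the jar is against the stop its spring gives 3 N per mm (7 mm of travel). Friction keeps it there when the knob is let go.
- knob: Red round inner knob, white pointer line on top, 30 mm diameter, 25 high, above the ring. Origin: middle of its lower face, 64 mm above the bench; pointer = its x axis, at the start along the fixture's x. Turns 0 to 2.4 rad CLOCKWISE seen from above, which advances the pad. Turning takes 0.20 Nm friction plus 0.012 Nm per N on the pad; at rest between small steps the moment rises by the same 0.012 Nm per N (lagging some 0.03 Nm).
- knob_top (a point): Centre of the knob's top face, 89 mm above the bench.
- ring_mark (a point): Orange mark on top of the graduated outer ring, 23 mm from the axis. The ring (dark, white lines, 60 mm diameter, top 64 mm and bottom 50 mm above the bench) is concentric with the knob, turns at 0.02 Nm, drives nothing, and is set to an angle that must be kept.
- jar_white: bystander: jar of the same shape with a WHITE lid, 56 dia x 70 high (mm); origin at the middle of its underside
- jar_green: bystander: jar of the same shape with a GREEN lid, 56 dia x 70 high (mm); origin at the middle of its underside
- oil: bystander: amber bottle, 68 dia x 190 high, white cap (mm); origin at the middle of its underside
- serum: bystander: clear bottle, 68 dia x 170 high, red cap (mm); origin at the middle of its underside
- vial: bystander: small amber bottle, 30 dia x 65 high, red cap (mm); origin at the middle of its underside
- beaker: bystander: white bowl, 90 dia x 75 high (mm); origin at the middle of its underside
- spatula: bystander: spatula, 180 long, lying flat (mm); origin at the middle, underside
Mind the look-alikes: they are no part of the job. What is shaped like the jar but purple or yellow is not meant.

How it is judged (in metres and radians):
On the way, in this order (a step that is already met when the one before it is completed fails the run):
1. the red-lidded jar stands upright on the clamp's plate between pad and stop, let go (z of jar in the frame of fixture between 0.006 and 0.014 m and y of jar in the frame of fixture between 0.02 and 0.056 m and x of jar in the frame of fixture between -0.012 and 0.012 m and angle between jar's own z axis and vertical below 0.09 rad and contact force between the fingers and jar below 0.3 N and linear speed of jar below 0.02 m/s and contact force between pad and jar below 3 N), for 0.2 s.
2. with the fingers on the inner knob, the pad has come to press the jar with more than 5 N (z of jar in the frame of fixture between 0.006 and 0.014 m and y of jar in the frame of fixture between 0.02 and 0.056 m and x of jar in the frame of fixture between -0.012 and 0.012 m and angle between jar's own z axis and vertical below 0.09 rad and contact force between the fingers and knob above 0.5 N and contact force between pad and jar above 5 N), for 0.1 s.
At the end, for the whole second after the job is handed in: The red-lidded jar stands upright (within 5 degrees) and at rest on the clamp's plate between pad and stop (centre within 12 mm of the clamp's middle line), pressed by the pad with 5 to 15 N; the ring's mark is within 3 mm of where it was; nothing is touched by the robot (z of jar in the frame of fixture between 0.006 and 0.014 m and y of jar in the frame of fixture between 0.02 and 0.056 m and x of jar in the frame of fixture between -0.012 and 0.012 m and angle between jar's own z axis and vertical below 0.09 rad and contact force between pad and jar between 5 and 15 N and linear speed of jar below 0.02 m/s and distance of ring_mark from where it was at the start of the episode below 0.003 m).
It fails at once if the pad presses the jar with more than 20 N (contact force between pad and jar above 20 N).
It fails at once if the graduated ring is turned: its mark moves more than 4 mm (distance of ring_mark from where it was at the start of the episode above 0.004 m).
It fails at once if the robot pushes the pad itself (more than 5 N) (contact force between any of the fingers, the arm and pad above 5 N).
It fails at once if another thing is pushed more than 30 mm or tipped over (distance of any of jar_white, jar_green, oil, serum, vial, beaker, spatula from where it was at the start of the episode above 0.03 m or angle between any of jar_white, jar_green, oil, serum, vial, beaker's own z axis and vertical above 0.5 rad).
It also fails if it takes over 72 s, if anything falls off the work surface, if the arm or the gripper's body presses on something with over 40 N, if the wrist force passes 120 N, or if a joint passes its speed limit or range.

## Robot

A 6-joint arm with a two-finger parallel gripper is mounted at the origin on the work surface. World frame = base frame: x ahead of the robot, y to its left, z up, the work surface at z = 0. Lengths are in m, angles in degrees, forces in N, time in s.
With the tool pointing down it reaches from about 0.4 to 0.925 m from the base axis. Payload 12.5 kg.
Tool frame: the origin (TCP) lies midway between the tips of the shut fingers; the grasp point (between the pads) lies 19 mm behind it; z points along the fingers, y is the line along which they close (so a half turn about z gives the same grasp; the last joint's range is limited). The gripper opens to 95 mm and grips with 3 to 60 N. Pads are 20 mm wide; open, the fingers measure 119 mm over their backs; the gripper's body (75 mm by 180 mm) begins 59 mm behind the grasp point.
Start: joints at [58.235, 28.126, 89.318, -0, 62.55, -6.05], TCP at [0.271, 0.563, 0.215] pointing down, gripper open.
Joint ranges: [-177.58, 177.58], [-47.91, 125.51], [2.72, 160], [-65.01, 245.01], [3.68, 167.84], [-153.87, 153.87]. Speed limits (degrees/s): [127.2, 127.2, 159.86, 180, 180, 180].

## Interface

Orientations are given as [roll, pitch, yaw] about the fixed x, y, z axes, in that order (R = Rz(yaw) Ry(pitch) Rx(roll)).
In Python, from bench import arm gives the robot as it stands. The module is installed in compiled form; this text tells all that it offers.
- The arm moves only by the shell command python3 -m handwheel 'ROWS' [OPENING]. ROWS is JSON, a list of rows, each a list of 2 entries, a list of its own where there are three numbers: the shift along the tool's x, y, z normalised to -1 to 1, where 1 is 300 mm, then the turn, a rotation vector about the tool's x, y, z normalised to -1 to 1, where 1 is 180 degrees. A call has 1 to 5 rows; each row shifts and turns the commanded pose from where the row before left it, along the tool's axes as they then stand; what a row does not reach is not made up. A row lasts 1/12 s, in which the tool goes at most 41.7 mm and 7.16 degrees, less where a joint would pass 70% of its speed; a pose out of reach is approached as far as the arm can. A call with a number of a shift or a turn outside -1 to 1 is refused whole. A call with a gripper value outside its range is refused whole. OPENING is the finger opening in mm, from 0 to 95.1, set as the call begins (- or left out, the last holds). The fingers move at their own pace and stop on an object; the grip force is fixed at half the most. Time passes only in rows, so rows that do not move let the fingers close. It gives the time, the measured TCP pose, the force, the opening and the grip force at its end, in the units of the state.
- arm.state(): the state, without advancing time (a new reading comes with each control period).
- arm.grab_frame(name): name is "scene" or "top"; returns a dict with "frame" (400x640x3 uint8, red, green, blue), "range_z" (400x640 float32, m along the optical axis (not along the pixel's ray), 0 where there is no reading), "fx", "fy", "cx", "cy" (pixels), "dist_coeffs" ([k1, k2, p1, p2, k3] as OpenCV has them; the pictures are not rectified), "camera_from_world" (4x4, takes a point from world to camera coordinates). Camera axes: x right, y down, z forward; pixel columns grow to the right and rows downward; lengths in m; the calibration is good to about 2 mm. A picture is of the moment at which its call begins.
- arm.hand_in(): hands the job in; it is judged then, once.
The state is a dict: "time_s": time; "joint_positions": joint angles; "qvel": joint speeds; "joint_torque": joint torques, N m; "tool_pos": TCP position; "ee_rot": TCP orientation; "wrist_force": force on the tool from outside, world axes, zero at the start; "ft_torque": the same for the moment, N m; "opening": finger opening in m; "finger_force": force on a finger pad.
Only numpy, scipy, OpenCV 4.12 (cv2) and the standard library are available. Lean on these libraries where they do the work, as an engineer would, in place of code of your own. Each camera call takes 0.05 s, during which the arm holds its last target. There are 200 camera calls.

## Working session

There is one attempt and no reset: what is moved stays moved. The work goes in short steps, Python scripts to look and compute and a shell command to move; the robot and the scene stay as the last step left them, time stands still between calls to the robot, and variables do not carry over. Pictures are saved under pics/ and viewed, at most 10 in all, crops included, and the job is handed in when it is done.

```bash
mkdir -p pics
cat > h.py <<'E'
import numpy as np, cv2
from bench import arm
def grab(n):
    f=arm.grab_frame(n); return f
def world(f,u,v,z=None):
    K=np.array([[f["fx"],0,f["cx"]],[0,f["fy"],f["cy"]],[0,0,1]])
    p=cv2.undistortPoints(np.array([[[u,v]]],float),K,np.array(f["dist_coeffs"]))[0,0]
    T=np.linalg.inv(np.array(f["camera_from_world"]))
    d=T[:3,:3]@np.array([p[0],p[1],1]);o=T[:3,3]
    if z is None:
        return o+d*f["range_z"][int(round(v)),int(round(u))]
    return o+d*(z-o[2])/d[2]
E
python3 - <<'E'
from h import *
import pickle
for n in("top","scene"):
    f=grab(n);pickle.dump(f,open(n+".pkl","wb"))
    cv2.imwrite(f"pics/{n}0.png",cv2.resize(f["frame"][:,:,::-1],(800,500)))
    print(n,np.linalg.inv(f["camera_from_world"])[:3,3],f["fx"])
print(arm.state())
E
```

```text
top [0.48573479 0.0202165  1.36912185] 430.440629972134
scene [ 0.96144569 -0.69785305  1.01988225] 500.7599310336598
{'time_s': 0.1, 'joint_positions': array([ 5.82350870e+01,  2.81614122e+01,  8.93465232e+01, -1.57669130e-03,
        6.25495168e+01, -6.05279271e+00]), 'qvel': array([ 0.05057967, -0.09598847, -0.05061046,  0.04862363,  0.10554395,
       -0.01663636]), 'joint_torque': array([ 1.92619955e-03, -6.13627410e+01, -2.58600533e+01,  6.93244231e-02,
        4.70216037e-02, -4.57118119e-05]), 'tool_pos': array([0.27105085, 0.56292759, 0.21411306]), 'ee_rot': array([-1.79942721e+02, -4.66738486e-03,  1.54288605e+02]), 'wrist_force': array([-0.71734549, -1.35706004, -0.58173337]), 'ft_torque': array([-0.0109171 ,  0.02979364, -0.00195595]), 'finger_force': 0.0, 'opening': 0.09497313421473606}
```

View pics/top0.png

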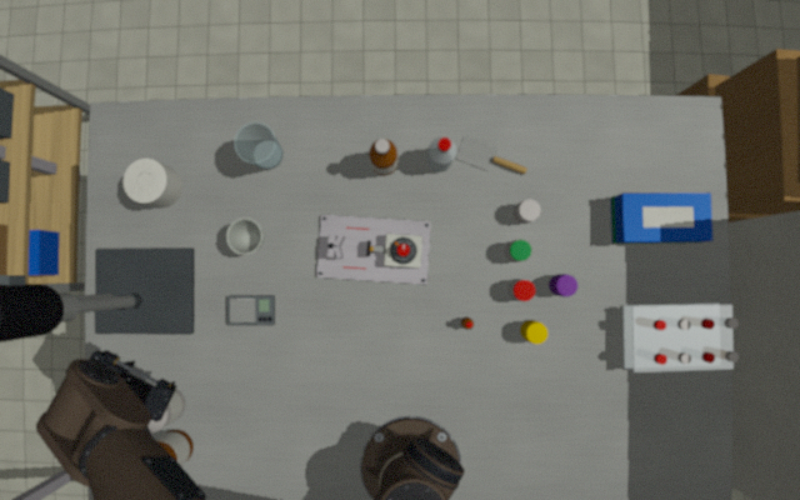

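View pics/scene0.png

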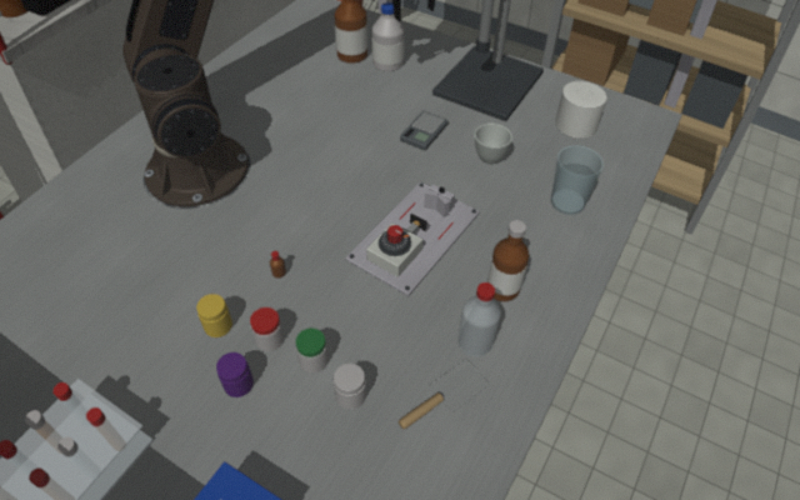

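The top view shows the red-lidded jar at (524,290), with the green jar at (519,250), the purple one at (564,285) and the yellow one at (536,332). The clamp plate has corners near (322,216), (430,222), (427,284) and (317,277), and the knob is at (402,250). The scene view confirms this layout.

Run:
```python
from h import *
import pickle
f=pickle.load(open("top.pkl","rb"))
im=f["frame"][160:260,250:360,::-1]
cv2.imwrite("pics/c1.png",cv2.resize(im,None,fx=6,fy=6,interpolation=cv2.INTER_CUBIC)[:,:])
s=1/1.25
for n,u,v,z in [("c1",322,216,.01),("c2",430,222,.01),("c3",427,284,.01),("c4",317,277,.01),("knob",402,250,.089),("red",524,290,.07),("green",519,250,.07),("purple",564,285,.07),("yellow",536,332,.07),("vial",467,322,.065)]:
    print(n,world(f,u*s,v*s,z).round(4),world(f,u*s,v*s).round(4))
# red lid centroid
hsv=cv2.cvtColor(f["frame"],cv2.COLOR_RGB2HSV)
m=((hsv[...,0]<6)|(hsv[...,0]>174))&(hsv[...,1]>150)&(hsv[...,2]>70)
n,l,st,c=cv2.connectedComponentsWithStats(m.astype(np.uint8))
for i in range(1,n):
    if st[i,4]>20: print(st[i],c[i].round(1),world(f,*c[i],.07).round(4),world(f,*c[i],.089).round(4),world(f,*c[i]).round(4))
```

```text
c1 [0.6351 0.215  0.01  ] [0.6353 0.2152 0.0083]
c2 [ 0.6169 -0.0592  0.01  ] [ 0.617  -0.0592  0.0093]
c3 [ 0.4601 -0.0496  0.01  ] [ 4.599e-01 -5.010e-02 -1.000e-04]
c4 [0.4804 0.2281 0.01  ] [0.4804 0.2295 0.0013]
knob [0.543 0.013 0.089] [0.5429 0.013  0.0909]
red [ 0.4439 -0.2815  0.07  ] [ 0.4439 -0.2821  0.0676]
green [ 0.541  -0.2712  0.07  ] [ 0.5409 -0.2707  0.0719]
purple [ 0.4547 -0.3801  0.07  ] [ 0.4548 -0.3791  0.0734]
yellow [ 0.3421 -0.3092  0.07  ] [ 0.3422 -0.3088  0.0717]
vial [ 0.3682 -0.1425  0.065 ] [ 0.3689 -0.1416  0.0724]
[351 111   9  10  73] [355.  115.3] [ 0.8024 -0.0919  0.07  ] [ 0.7977 -0.0903  0.089 ] [ 0.7785 -0.0834  0.1679]
[317 195  11  10  73] [322.  200.2] [0.5434 0.0117 0.07  ] [0.5425 0.0118 0.089 ] [0.5424 0.0119 0.0909]
[411 225  17  15 223] [418.9 231.9] [ 0.4442 -0.2806  0.07  ] [ 0.4449 -0.2762  0.089 ] [ 0.4442 -0.2811  0.0676]
[524 257   8   6  41] [527.4 259.5] [ 0.3543 -0.6179  0.07  ] [ 0.3562 -0.6085  0.089 ] [ 0.3609 -0.5855  0.1358]
[563 256   7   6  35] [566.  258.6] [ 0.3541 -0.7437  0.07  ] [ 0.3561 -0.7325  0.089 ] [ 0.36   -0.71    0.1274]
[563 283   8   6  36] [566.6 285.5] [ 0.2708 -0.7442  0.07  ] [ 0.2739 -0.733   0.089 ] [ 0.2806 -0.7091  0.1297]
[524 284   9   7  45] [528.3 286.7] [ 0.2708 -0.6193  0.07  ] [ 0.2739 -0.6099  0.089 ] [ 0.2812 -0.5884  0.1328]
```

View pics/c1.png

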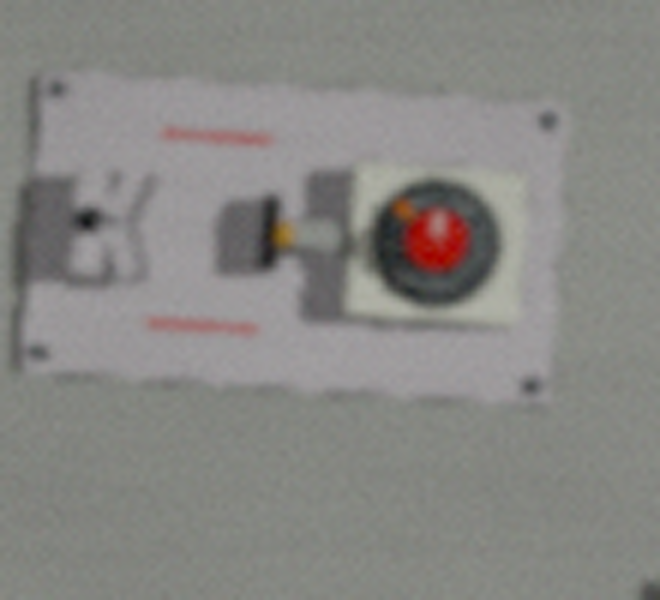

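The crop shows the plate screws at (57,89), (547,121), (531,385) and (37,352). The knob is at about (438,238) with its pointer up (+x), the orange mark at (404,209), the pad face at about (262,233), and the V stop around x=145.

```bash
cat >> h.py <<'E'
def plan(st,pos,yaw):
    from scipy.spatial.transform import Rotation as R
    A=R.from_euler("xyz",st["ee_rot"],degrees=True);B=R.from_euler("xyz",[180,0,yaw],degrees=True)
    d=A.inv().apply(np.array(pos)-st["tool_pos"]); w=(A.inv()*B).as_rotvec(degrees=True)
    print("shift/300",(d/.3).round(4),"turn/180",(w/180).round(4),"rows",np.linalg.norm(d)/.0417,np.linalg.norm(w)/7.16)
E
python3 - <<'E'
from h import *
import pickle
f=pickle.load(open("top.pkl","rb"))
P=[world(f,250+(u+.5)/6-.5,160+(v+.5)/6-.5,.01)[:2] for u,v in [(57,89),(547,121),(531,385),(37,352)]]
P=np.array(P);print(P.round(4)); c=P.mean(0)
yd=(P[0]+P[3]-P[1]-P[2]);print(np.linalg.norm(yd)/2);yd/=np.linalg.norm(yd)
xd=(P[0]+P[1]-P[2]-P[3]);print(np.linalg.norm(xd)/2);xd/=np.linalg.norm(xd)
yaw1=np.arctan2(-yd[0],yd[1]);yaw2=np.arctan2(xd[1],xd[0]);print(np.degrees([yaw1,yaw2]))
yaw=(2*yaw1+yaw2)/3
X=np.array([np.cos(yaw),np.sin(yaw)]);Y=np.array([-X[1],X[0]])
O=c+.015*Y;print("yaw",np.degrees(yaw),"origin",O,"knob",O-.09*Y,"nest",O+.032*Y)
k=world(f,250+(438.5)/6-.5,160+(240.5)/6-.5,.089);print("knob seen",k)
r=world(f,250+(437.5)/6-.5,160+(241.5)/6-.5,.064);print("ring c",r)
pd=world(f,250+(262.5)/6-.5,160+(233.5)/6-.5,.049)[:2];print("pad face in fixture",(pd-O)@X,(pd-O)@Y)
v=world(f,250+(135.5)/6-.5,160+(231)/6-.5,.055)[:2];print("V apex?",(v-O)@X,(v-O)@Y)
s=arm.state();print(s["tool_pos"],s["ee_rot"])
# V stop depth profile
T=np.linalg.inv(f["camera_from_world"])
pts=np.array([world(f,u,v) for v in range(186,212) for u in range(250,300)])
q=np.c_[(pts[:,:2]-O)@X,(pts[:,:2]-O)@Y,pts[:,2]]
for xx in(-.022,-.01,0,.01,.022):
    a=q[abs(q[:,0]-xx)<.0025];a=a[np.argsort(a[:,1])];b=a[(a[:,1]>.03)&(a[:,1]<.125)];print(xx,[(int(y*1e3),int(z*1e3)) for _,y,z in b])
E
```

```text
[[ 0.6299  0.2103]
 [ 0.6102 -0.0488]
 [ 0.4711 -0.0386]
 [ 0.4909  0.2213]]
0.2602000576916498
0.13943782772047322
[-4.35413048 -4.34672127]
yaw -4.351660744580544 origin [0.55164442 0.10098591] knob [0.54481541 0.01124537] nest [0.5540725  0.13289365]
knob seen [0.54424098 0.01009167 0.089     ]
ring c [0.54488227 0.01040504 0.064     ]
pad face in fixture -0.0009964965693372674 -0.0012437804186957312
V apex? -0.004260118008932444 0.06313203061194975
[0.27105085 0.56292759 0.21411306] [-1.79942721e+02 -4.66738486e-03  1.54288605e+02]
-0.022 [(31, 14), (35, 8), (38, 15), (38, 10), (41, 10), (41, 10), (44, 11), (45, 5), (47, 10), (48, 8), (51, 10), (51, 6), (53, 13), (54, 14), (56, 14), (57, 10), (59, 54), (59, 21), (62, 55), (65, 56), (65, 54), (68, 57), (68, 55), (71, 56), (71, 54), (77, 55), (77, 56), (77, 29), (77, 28), (80, 56), (80, 53), (83, 55), (84, 51), (86, 56), (86, 55), (89, 55), (90, 51), (93, 53), (102, 4), (103, 3), (104, 13), (105, 8), (108, 12), (108, 7), (111, 9), (112, 2), (114, 10), (118, 7), (120, 12)]
-0.01 [(30, 7), (33, 10), (36, 10), (39, 11), (42, 14), (45,
[... 1198 characters left out ...]
 (70, 54), (70, 55), (73, 57), (76, 58), (80, 49), (82, 59), (85, 60), (89, 55), (89, 48), (91, 55), (92, 50), (100, 12), (101, 6), (103, 12), (104, 7), (107, 11), (107, 7), (111, 4), (114, 5), (116, 12), (120, 9)]
0.022 [(32, 9), (35, 10), (38, 8), (41, 10), (44, 10), (48, 7), (48, 8), (50, 10), (51, 11), (54, 9), (54, 9), (57, 11), (57, 10), (58, 59), (59, 23), (59, 51), (60, 15), (61, 58), (62, 51), (65, 55), (65, 51), (68, 54), (68, 50), (71, 52), (72, 47), (77, 32), (77, 55), (77, 29), (77, 52), (81, 51), (83, 53), (86, 53), (90, 53), (93, 52), (101, 13), (103, 2), (104, 11), (105, 10), (107, 13), (108, 6), (111, 9), (111, 9), (114, 9), (115, 5), (117, 9), (118, 7), (121, 10), (121, 9)]
```

Run:
```python
from h import *
s=arm.state();plan(s,[.42,.20,.215],154.3)
s2=dict(s);s2["tool_pos"]=np.array([.42,.20,.215]);plan(s2,[.444,-.2825,.16],154.3)
```

```text
shift/300 [-0.9722 -0.8746 -0.0022] turn/180 [-0.0003 -0.     -0.0001] rows 9.407789525053971 0.0081826204348126
shift/300 [-0.7699 -1.4142  0.1847] turn/180 [-0.0003 -0.     -0.0001] rows 11.659886974036548 0.0081826204348126
```

```bash
H="python3 -m handwheel"
$H '[[[-0.0972,-0.0875,0],[0,0,0]],[[-0.0972,-0.0875,0],[0,0,0]],[[-0.0972,-0.0875,0],[0,0,0]],[[-0.0972,-0.0875,0],[0,0,0]],[[-0.0972,-0.0875,0],[0,0,0]]]' 75
$H '[[[-0.0972,-0.0875,0],[0,0,0]],[[-0.0972,-0.0875,0],[0,0,0]],[[-0.0972,-0.0875,0],[0,0,0]],[[-0.0972,-0.0875,0],[0,0,0]],[[-0.0972,-0.0875,0],[0,0,0]]]'
$H '[[[-0.064,-0.118,0.015],[0,0,0]],[[-0.064,-0.118,0.015],[0,0,0]],[[-0.064,-0.118,0.015],[0,0,0]],[[-0.064,-0.118,0.015],[0,0,0]],[[-0.064,-0.118,0.015],[0,0,0]]]'
$H '[[[-0.064,-0.118,0.015],[0,0,0]],[[-0.064,-0.118,0.015],[0,0,0]],[[-0.064,-0.118,0.015],[0,0,0]],[[-0.064,-0.118,0.015],[0,0,0]],[[-0.064,-0.118,0.015],[0,0,0]]]'
$H '[[[-0.064,-0.118,0.015],[0,0,0]],[[-0.064,-0.118,0.015],[0,0,0]],[[0,0,0],[0,0,0.0395]],[[0,0,0],[0,0,0.0395]],[[0,0,0],[0,0,0.0395]]]'
$H '[[[0,0,0],[0,0,0.0395]],[[0,0,0],[0,0,0.0395]],[[0,0,0],[0,0,0.0395]],[[0,0,0],[0,0,0.0395]],[[0,0,0],[0,0,0.0395]]]'
$H '[[[0,0,0],[0,0,0.0395]],[[0,0,0],[0,0,0.0395]],[[0,0,0],[0,0,0.0395]],[[0,0,0],[0,0,0.0395]],[[0,0,0],[0,0,0.0395]]]'
$H '[[[0,0,0],[0,0,0.0395]],[[0,0,0],[0,0,0.0395]],[[0,0,0],[0,0,0]]]'
python3 - <<'E'
from h import *
s=arm.state();plan(s,[.444,-.2825,.033],45)
f=grab("scene");cv2.imwrite("pics/s1.png",cv2.resize(f["frame"][200:340,120:320,::-1],None,fx=4,fy=4,interpolation=cv2.INTER_CUBIC))
E
```

```text
time_s: 0.52
tool_pos: [0.3457, 0.3799, 0.2144]
ee_rot: [-180.0, -0.0, 154.3]
wrist_force: [0.7, 0.5, -0.2]
opening: 0.0755
finger_force: 0.0
time_s: 0.93
tool_pos: [0.4202, 0.1983, 0.2146]
ee_rot: [180.0, -0.0, 154.3]
wrist_force: [1.2, 0.0, 1.1]
opening: 0.0751
finger_force: 0.0
time_s: 1.35
tool_pos: [0.4293, -0.0029, 0.1919]
ee_rot: [180.0, 0.0, 154.3]
wrist_force: [2.2, 0.1, 1.3]
opening: 0.0752
finger_force: 0.0
time_s: 1.77
tool_pos: [0.4389, -0.2042, 0.1693]
ee_rot: [180.0, -0.0, 154.3]
wrist_force: [1.1, 0.5, -0.2]
opening: 0.075
finger_force: 0.0
time_s: 2.18
tool_pos: [0.4428, -0.2833, 0.16]
ee_rot: [-180.0, -0.1, 132.5]
wrist_force: [-0.5, -0.0, 0.3]
opening: 0.0752
finger_force: 0.0
time_s: 2.6
tool_pos: [0.4431, -0.2825, 0.1603]
ee_rot: [-180.0, -0.0, 97.1]
wrist_force: [-0.5, 0.3, -0.0]
opening: 0.0752
finger_force: 0.0
time_s: 3.02
tool_pos: [0.4431, -0.2825, 0.1604]
ee_rot: [-180.0, -0.0, 61.5]
wrist_force: [-0.3, -0.8, 0.4]
opening: 0.0751
finger_force: 0.0
time_s: 3.27
tool_pos: [0.4432, -0.2825, 0.1604]
ee_rot: [-180.0, -0.0, 47.3]
wrist_force: [0.4, -0.8, -0.8]
opening: 0.0749
finger_force: 0.0
shift/300 [0.0018 0.0022 0.4247] turn/180 [-0.0002 -0.      0.0128] rows 3.055499360077062 0.32161544997218083
```

View pics/s1.png

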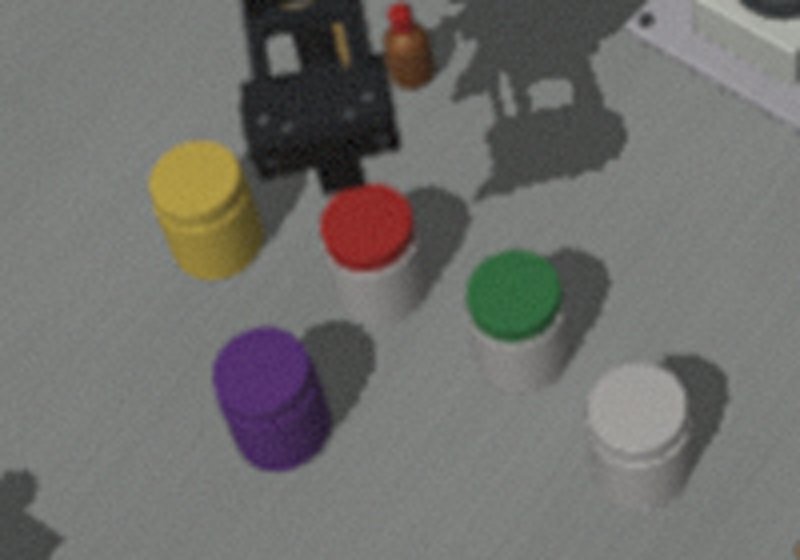

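The crop shows the gripper behind and above the red lid (368,225), between the yellow jar (200,180), purple jar (265,375) and green jar (513,295). The fingers are clear of all three, so I'm going down to grip, then lifting.

```bash
H="python3 -m handwheel"
$H '[[[0.0018,0.0022,0.085],[0,0,0]],[[0,0,0.085],[0,0,0]],[[0,0,0.085],[0,0,0]],[[0,0,0.085],[0,0,0]],[[0,0,0.085],[0,0,0]]]'
$H '[[[0,0,0],[0,0,0]],[[0,0,0],[0,0,0]],[[0,0,0],[0,0,0]],[[0,0,0],[0,0,0]],[[0,0,0],[0,0,0]]]' 40
$H '[[[0,0,0],[0,0,0]],[[0,0,0],[0,0,0]],[[0,0,0],[0,0,0]]]'
$H '[[[0,0,-0.04],[0,0,0]],[[0,0,-0.1],[0,0,0]],[[0,0,-0.1],[0,0,0]],[[0,0,-0.06],[0,0,0]],[[0,0,0],[0,0,0]]]'
python3 - <<'E'
from h import *
s=arm.state();plan(s,[.554,.1325,.125],47.3);print(s["joint_positions"])
E
```

```text
time_s: 3.73
tool_pos: [0.4441, -0.2826, 0.032]
ee_rot: [180.0, -0.0, 47.9]
wrist_force: [0.1, -1.2, -0.1]
opening: 0.0752
finger_force: 0.0
time_s: 4.15
tool_pos: [0.4446, -0.2829, 0.0344]
ee_rot: [179.9, -0.0, 47.7]
wrist_force: [-0.9, 1.4, 2.9]
opening: 0.0552
finger_force: 30.0
time_s: 4.4
tool_pos: [0.4445, -0.2829, 0.0344]
ee_rot: [179.9, -0.0, 47.7]
wrist_force: [-2.9, 1.2, 8.3]
opening: 0.0553
finger_force: 30.0
time_s: 4.82
tool_pos: [0.4453, -0.2836, 0.127]
ee_rot: [179.6, -0.0, 47.7]
wrist_force: [-0.0, -0.1, -2.6]
opening: 0.0557
finger_force: 30.0
shift/300 [ 1.2691 -0.6664  0.0028] turn/180 [ 0.002  -0.0001  0.002 ] rows 10.312157823574513 0.07166258965155395
[-3.96602042e+01  2.66674465e+01  1.08589927e+02  8.53301248e-03
  4.43761451e+01  2.67464484e+00]
```

```bash
H="python3 -m handwheel"
$H '[[[0.1154,-0.0606,-0.025],[0,0,0]],[[0.1154,-0.0606,-0.025],[0,0,0]],[[0.1154,-0.0606,-0.025],[0,0,0]],[[0.1154,-0.0606,-0.025],[0,0,0]],[[0.1154,-0.0606,0],[0,0,0]]]'
$H '[[[0.1154,-0.0606,0],[0,0,0]],[[0.1154,-0.0606,0],[0,0,0]],[[0.1154,-0.0606,0],[0,0,0]],[[0.1154,-0.0606,0],[0,0,0]],[[0.1154,-0.0606,0],[0,0,0]]]'
$H '[[[0.1154,-0.0606,0],[0,0,0]],[[0,0,0],[0,0,-0.039]],[[0,0,0],[0,0,-0.039]],[[0,0,0],[0,0,-0.039]],[[0,0,0],[0,0,-0.039]]]'
$H '[[[0,0,0],[0,0,-0.039]],[[0,0,0],[0,0,-0.016]],[[0,0,0],[0,0,0]],[[0,0,0],[0,0,0]]]'
python3 - <<'E'
from h import *
s=arm.state();plan(s,[.554,.1325,.046],85.65);print(s["joint_positions"])
E
```

```text
time_s: 5.23
tool_pos: [0.4938, -0.0918, 0.1536]
ee_rot: [179.9, -0.0, 47.6]
wrist_force: [1.3, 0.9, -3.4]
opening: 0.0556
finger_force: 30.0
time_s: 5.65
tool_pos: [0.5428, 0.0977, 0.1523]
ee_rot: [-180.0, 0.0, 47.7]
wrist_force: [0.1, -0.4, -2.6]
opening: 0.0555
finger_force: 30.0
time_s: 6.07
tool_pos: [0.5525, 0.1339, 0.1521]
ee_rot: [-179.9, 0.0, 76.1]
wrist_force: [0.0, -0.8, -3.2]
opening: 0.0551
finger_force: 30.0
time_s: 6.4
tool_pos: [0.5527, 0.1335, 0.1524]
ee_rot: [-179.9, 0.0, 85.5]
wrist_force: [0.4, 0.2, -2.7]
opening: 0.0548
finger_force: 30.0
shift/300 [-0.0028  0.005   0.3548] turn/180 [-0.0003  0.     -0.0008] rows 2.55261828679505 0.021574479399749238
[6.91721844e+00 2.76787687e+01 1.01303004e+02 6.88619945e-03
 5.10692732e+01 1.14085860e+01]
```

```bash
H="python3 -m handwheel"
$H '[[[-0.0028,0.005,0.08],[0,0,0]],[[0,0,0.1],[0,0,0]],[[0,0,0.1],[0,0,0]],[[0,0,0.04],[0,0,0]],[[0,0,0],[0,0,0]]]'
python3 - <<'E'
from h import *
s=arm.state();plan(s,[.554,.1325,.045],85.65);print(s["tool_pos"])
f=grab("scene");cv2.imwrite("pics/s2.png",cv2.resize(f["frame"][130:250,260:410,::-1],None,fx=5,fy=5,interpolation=cv2.INTER_CUBIC))
E
```

```text
time_s: 6.82
tool_pos: [0.5528, 0.1323, 0.0541]
ee_rot: [-179.7, 0.1, 85.5]
wrist_force: [-0.6, 0.1, -2.6]
opening: 0.0552
finger_force: 30.0
shift/300 [0.001  0.004  0.0302] turn/180 [-0.0016  0.0003 -0.0009] rows 0.21904882878673132 0.046513394311738454
[0.55283056 0.13228641 0.05405665]
```

View pics/s2.png

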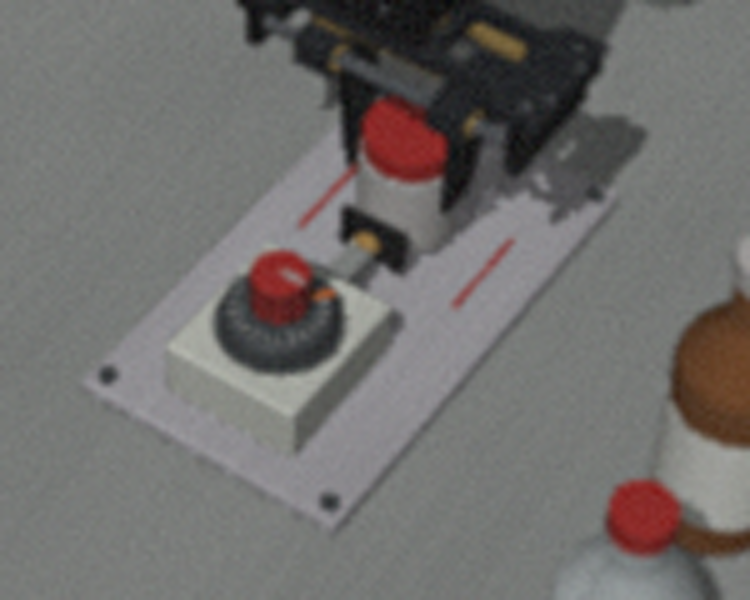

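The jar sits just behind the pad (375,240) with its lid at (405,140) and the fingers at its sides. It looks in line with the clamp, so I'm lowering it gently.

```bash
H="python3 -m handwheel"
$H '[[[0.001,0.004,0.01],[0,0,0]],[[0,0,0.01],[0,0,0]],[[0,0,0],[0,0,0]]]'
$H '[[[0,0,0.006],[0,0,0]],[[0,0,0],[0,0,0]]]'
$H '[[[0,0,0.004],[0,0,0]],[[0,0,0],[0,0,0]],[[0,0,0],[0,0,0]]]'
```

```text
time_s: 7.12
tool_pos: [0.556, 0.1328, 0.0517]
ee_rot: [179.9, -0.0, 85.6]
wrist_force: [-0.4, 0.7, -3.4]
opening: 0.055
finger_force: 30.0
time_s: 7.28
tool_pos: [0.5557, 0.1328, 0.0497]
ee_rot: [180.0, -0.0, 85.6]
wrist_force: [0.6, 0.3, -3.2]
opening: 0.0553
finger_force: 30.0
time_s: 7.53
tool_pos: [0.5556, 0.1327, 0.0482]
ee_rot: [180.0, -0.0, 85.6]
wrist_force: [-0.2, -0.3, -2.9]
opening: 0.0551
finger_force: 30.0
```

```bash
H="python3 -m handwheel"
$H '[[[0,-0.004,0.006],[0,0,0]],[[0,0,0],[0,0,0]],[[0,0,0],[0,0,0]]]'
$H '[[[0,0,0.005],[0,0,0]],[[0,0,0],[0,0,0]],[[0,0,0],[0,0,0]]]'
$H '[[[0,0,0.003],[0,0,0]],[[0,0,0],[0,0,0]],[[0,0,0],[0,0,0]]]'
```

```text
time_s: 7.78
tool_pos: [0.5543, 0.1328, 0.0462]
ee_rot: [-180.0, -0.0, 85.6]
wrist_force: [-0.1, -0.6, -2.0]
opening: 0.0553
finger_force: 30.0
time_s: 8.03
tool_pos: [0.5544, 0.1328, 0.0448]
ee_rot: [-180.0, -0.0, 85.6]
wrist_force: [-0.2, -0.5, -3.1]
opening: 0.0552
finger_force: 30.0
time_s: 8.28
tool_pos: [0.5545, 0.1329, 0.0444]
ee_rot: [180.0, -0.0, 85.6]
wrist_force: [-2.6, -0.1, 5.4]
opening: 0.0553
finger_force: 30.0
```

The jar is touching the plate. Releasing and rising.

```bash
H="python3 -m handwheel"
$H '[[[0,0,0],[0,0,0]],[[0,0,0],[0,0,0]],[[0,0,0],[0,0,0]],[[0,0,0],[0,0,0]],[[0,0,0],[0,0,0]]]' 80
$H '[[[0,0,-0.02],[0,0,0]],[[0,0,-0.1],[0,0,0]],[[0,0,-0.12],[0,0,0]],[[0,0,-0.12],[0,0,0]],[[0,0,0],[0,0,0]]]'
python3 - <<'E'
from h import *
import pickle
s=arm.state();plan(s,[.5447,.0107,.155],85.65);plan(s,[.5447,.0107,.069],85.65);print(s["joint_positions"])
f=grab("scene");pickle.dump(f,open("s3.pkl","wb"));cv2.imwrite("pics/s3.png",cv2.resize(f["frame"][130:250,260:410,::-1],None,fx=5,fy=5,interpolation=cv2.INTER_CUBIC))
E
```

```text
time_s: 8.7
tool_pos: [0.5545, 0.1328, 0.0439]
ee_rot: [180.0, -0.0, 85.6]
wrist_force: [0.2, 0.4, 0.1]
opening: 0.0787
finger_force: 0.0
time_s: 9.12
tool_pos: [0.5568, 0.1332, 0.1585]
ee_rot: [179.5, -0.1, 85.6]
wrist_force: [0.8, -0.1, 0.7]
opening: 0.0802
finger_force: 0.0
shift/300 [-0.4104 -0.0092  0.0109] turn/180 [ 0.0029 -0.0006 -0.0001] rows 2.9542130909315274 0.0754987087442685
shift/300 [-0.4109 -0.0119  0.2975] turn/180 [ 0.0029 -0.0006 -0.0001] rows 3.650898490072952 0.0754987087442685
[6.84471914e+00 2.73321277e+01 1.00786172e+02 8.35951326e-03
 5.13418268e+01 1.12161832e+01]
```

View pics/s3.png

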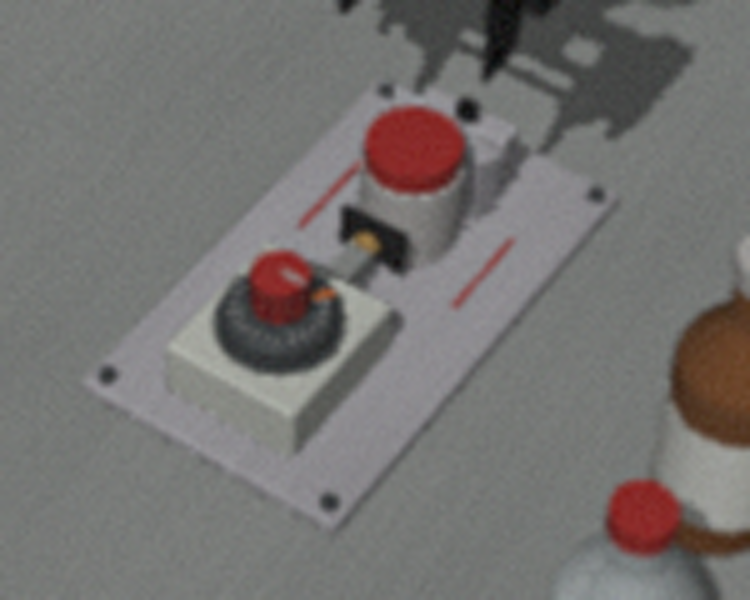

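The jar stands upright between pad and stop, with its lid at (415,150) and the pad at (375,240). The knob top is at (283,268).

```bash
H="python3 -m handwheel"
python3 - <<'E'
from h import *
import pickle
f=pickle.load(open("s3.pkl","rb"))
print(world(f,260+283.5/5-.5,130+268.5/5-.5,.089), world(f,260+415.5/5-.5,130+150/5-.5,.080))
E
$H '[[[-0.103,-0.002,0],[0,0,0]],[[-0.103,-0.002,0],[0,0,0]],[[-0.103,-0.002,0],[0,0,0]],[[-0.1015,-0.001,0],[0,0,0]],[[0,0,0],[0,0,0]]]' 60
$H '[[[0,0,0],[0,0,0]],[[0,0,0],[0,0,0]]]'
python3 - <<'E'
from h import *
s=arm.state();plan(s,[.5447,.0107,.069],85.65);print(s["joint_positions"],s["ft_torque"])
E
```

```text
[0.54699174 0.01482274 0.089     ] [0.55944233 0.12888661 0.08      ]
time_s: 9.58
tool_pos: [0.5422, 0.0064, 0.1512]
ee_rot: [-179.9, 0.0, 85.5]
wrist_force: [-0.3, -0.1, 0.5]
opening: 0.0602
finger_force: 0.0
time_s: 9.75
tool_pos: [0.5427, 0.0104, 0.1515]
ee_rot: [-180.0, -0.0, 85.6]
wrist_force: [0.7, 0.3, 1.1]
opening: 0.0599
finger_force: 0.0
shift/300 [0.0014 0.0067 0.2749] turn/180 [-0.0003 -0.0001 -0.0004] rows 1.9782473850085083 0.011249461174279366
[-5.87933254e+00  2.58847968e+01  1.04937789e+02  1.67836804e-02
  4.92237636e+01 -1.47566207e+00] [-0.09021868  0.02771783 -0.00482358]
```

```bash
H="python3 -m handwheel"
$H '[[[0.003,0.0065,0.09],[0,0,0]],[[0,0,0.09],[0,0,0]],[[0,0,0.08],[0,0,0]],[[0,0,0.01],[0,0,0]],[[0,0,0],[0,0,0]]]'
$H '[[[0,0,0],[0,0,0]],[[0,0,0],[0,0,0]],[[0,0,0],[0,0,0]]]' 45
python3 - <<'E'
from h import *
import pickle
s=arm.state();plan(s,[.5447,.0112,.069],85.65);print(s["ft_torque"])
f=grab("scene");pickle.dump(f,open("s4.pkl","wb"));cv2.imwrite("pics/s4.png",cv2.resize(f["frame"][140:230,260:380,::-1],None,fx=6,fy=6,interpolation=cv2.INTER_CUBIC))
E
```

```text
time_s: 10.17
tool_pos: [0.5443, 0.012, 0.0699]
ee_rot: [-179.8, -0.0, 85.7]
wrist_force: [-0.8, -0.4, 0.7]
opening: 0.0605
finger_force: 0.0
time_s: 10.42
tool_pos: [0.5455, 0.0111, 0.0722]
ee_rot: [179.9, -0.0, 85.6]
wrist_force: [-0.5, -1.2, 0.1]
opening: 0.0471
finger_force: 0.0
shift/300 [-0.     -0.0028  0.0107] turn/180 [ 0.0007 -0.     -0.0001] rows 0.0799044017294481 0.017258132603570175
[-0.10463039  0.07072931 -0.04671971]
```

View pics/s4.png

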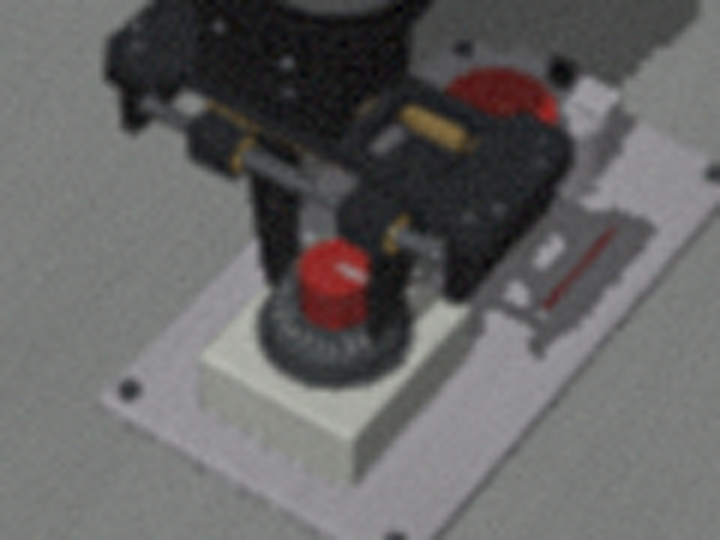

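The fingers stand on either side of the red knob (335,280) and just above the ring. Closing on the knob.

```bash
H="python3 -m handwheel"
$H '[[[0,0,0.003],[0,0,0]],[[0,0,0],[0,0,0]],[[0,0,0],[0,0,0]],[[0,0,0],[0,0,0]],[[0,0,0],[0,0,0]]]' 20
$H '[[[0,0,0],[0,0,0]],[[0,0,0],[0,0,0]],[[0,0,0],[0,0,0]],[[0,0,0],[0,0,0]],[[0,0,0],[0,0,0]]]'
python3 -c "
from h import *
s=arm.state();print(s['tool_pos'],s['ft_torque'],s['wrist_force'])"
```

```text
time_s: 10.88
tool_pos: [0.5452, 0.0109, 0.0703]
ee_rot: [180.0, -0.0, 85.6]
wrist_force: [0.5, 0.0, 3.2]
opening: 0.0295
finger_force: 30.0
time_s: 11.3
tool_pos: [0.5452, 0.0109, 0.0702]
ee_rot: [180.0, -0.0, 85.6]
wrist_force: [0.2, 0.5, 5.7]
opening: 0.0295
finger_force: 30.0
[0.54517667 0.01090027 0.07024375] [-0.14492066 -0.12060113  0.00192532] [0.22460759 0.49567524 5.67586144]
```

```bash
H="python3 -m handwheel"
cat > t.py <<'E'
from h import *
s=arm.state();print("yaw %.2f tz %.3f"%(s['ee_rot'][2],s['ft_torque'][2]),s['ft_torque'].round(3),s['wrist_force'].round(1),round(s['opening'],4))
E
$H '[[[0,0,0],[0,0,0.0167]],[[0,0,0],[0,0,0.0167]],[[0,0,0],[0,0,0.0]],[[0,0,0],[0,0,0.0]]]' >/dev/null; python3 t.py
$H '[[[0,0,0],[0,0,0.0167]],[[0,0,0],[0,0,0.0167]],[[0,0,0],[0,0,0.0]],[[0,0,0],[0,0,0.0]]]' >/dev/null; python3 t.py
$H '[[[0,0,0],[0,0,0.0167]],[[0,0,0],[0,0,0.0167]],[[0,0,0],[0,0,0.0]],[[0,0,0],[0,0,0.0]]]' >/dev/null; python3 t.py
$H '[[[0,0,0],[0,0,0.0167]],[[0,0,0],[0,0,0.0167]],[[0,0,0],[0,0,0.0]],[[0,0,0],[0,0,0.0]]]' >/dev/null; python3 t.py
$H '[[[0,0,0],[0,0,0.0167]],[[0,0,0],[0,0,0.0167]],[[0,0,0],[0,0,0.0]],[[0,0,0],[0,0,0.0]]]' >/dev/null; python3 t.py
```

```text
yaw 79.59 tz -0.066 [-0.146  0.071 -0.066] [-0.1 -0.5  6.5] 0.0295
yaw 73.58 tz -0.047 [-0.093  0.261 -0.047] [-1.2  0.2  6.1] 0.0293
yaw 67.56 tz -0.069 [-0.033  0.427 -0.069] [-2.2  0.3  7.7] 0.0292
yaw 61.55 tz -0.030 [ 0.071  0.592 -0.03 ] [-3.3  1.   8.7] 0.0296
yaw 55.55 tz -0.044 [ 0.207  0.706 -0.044] [-3.7  1.2  8.9] 0.0293
```

Run:
```python
from h import *
import pickle
f=grab("scene");cv2.imwrite("pics/s5.png",cv2.resize(f["frame"][140:230,260:380,::-1],None,fx=6,fy=6,interpolation=cv2.INTER_CUBIC))
```

```text
(no output)
```

View pics/s5.png

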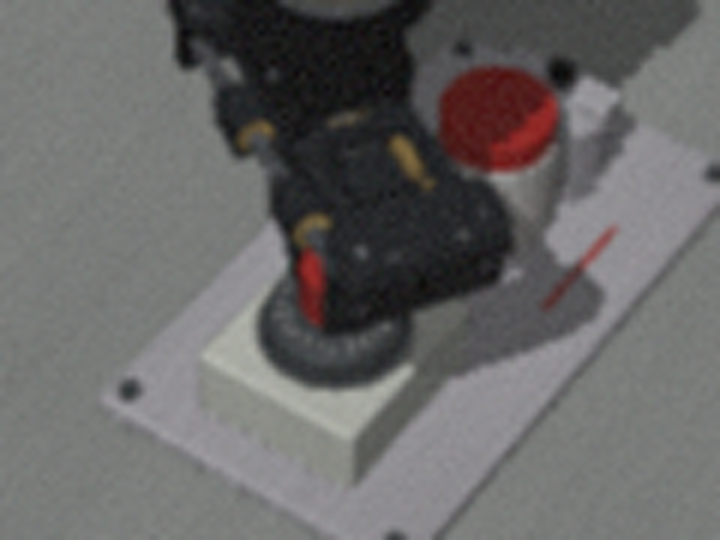

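The pointer and pad are hidden behind the finger, and the jar still stands with its lid at (498,118). I'll read the moment while the knob is moving and carry on in small steps.

```bash
H="python3 -m handwheel"
$H '[[[0,0,0],[0,0,0.011]]]' >/dev/null; python3 t.py
$H '[[[0,0,0],[0,0,0.011]]]' >/dev/null; python3 t.py
$H '[[[0,0,0],[0,0,0.011]]]' >/dev/null; python3 t.py
$H '[[[0,0,0],[0,0,0]],[[0,0,0],[0,0,0]]]' >/dev/null; python3 t.py
$H '[[[0,0,0],[0,0,0]],[[0,0,0],[0,0,0]]]' >/dev/null; python3 t.py
python3 - <<'E'
from h import *
f=grab("top");cv2.imwrite("pics/t2.png",cv2.resize(f["frame"][160:260,250:360,::-1],None,fx=5,fy=5,interpolation=cv2.INTER_CUBIC))
E
```

```text
yaw 53.62 tz 0.198 [0.43  0.793 0.198] [-4.2  1.7  9.3] 0.0295
yaw 51.54 tz 0.254 [0.445 0.887 0.254] [-4.8  1.9  9.1] 0.0296
yaw 49.55 tz 0.219 [0.452 0.905 0.219] [-4.4  2.9  8.6] 0.0291
yaw 49.62 tz 0.042 [0.42  0.829 0.042] [-4.8  1.9  9.2] 0.0295
yaw 49.63 tz 0.030 [0.41  0.872 0.03 ] [-3.7  3.   8.9] 0.0291
```

View pics/t2.png

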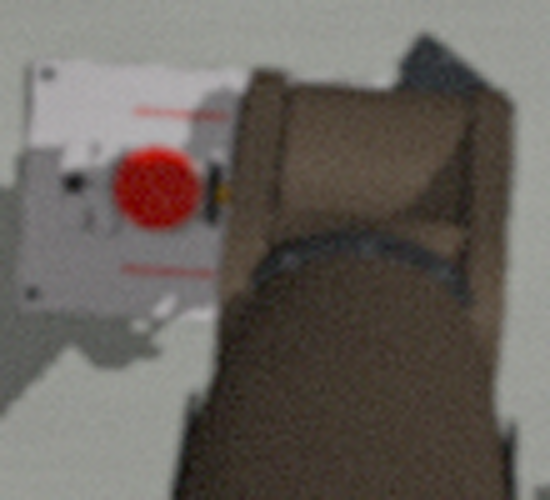

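The top view shows the jar lid at (157,188) and the pad face at x≈207, about 7 mm forward of where it started. That agrees with 36° on the knob, so the knob is turning with the fingers. I'll continue in 2° steps and watch the moment.

```bash
H="python3 -m handwheel"
for i in 1 2 3 4 5 6 7; do
$H '[[[0,0,0],[0,0,0.011]]]' >/dev/null; python3 t.py
$H '[[[0,0,0],[0,0,0]],[[0,0,0],[0,0,0]],[[0,0,0],[0,0,0]]]' >/dev/null; python3 t.py
done
```

```text
yaw 47.69 tz 0.255 [0.558 0.983 0.255] [-3.8  4.2 10.5] 0.0293
yaw 47.65 tz 0.098 [0.487 0.923 0.098] [-5.   3.2 10.2] 0.0292
yaw 45.71 tz 0.255 [0.618 0.937 0.255] [-4.6  3.3  9.9] 0.0294
yaw 45.66 tz 0.076 [0.573 0.958 0.076] [-5.2  3.9  9.8] 0.0296
yaw 43.73 tz 0.212 [0.677 1.032 0.212] [-5.2  3.2 10.7] 0.0291
yaw 43.69 tz 0.109 [0.706 0.993 0.109] [-4.7  4.  10.2] 0.0294
yaw 41.75 tz 0.196 [0.845 1.085 0.196] [-5.2  4.5 10.8] 0.0295
yaw 41.71 tz 0.134 [0.706 1.073 0.134] [-5.9  3.9 10. ] 0.0296
yaw 39.77 tz 0.264 [0.897 1.09  0.264] [-5.3  5.5 11.3] 0.0294
yaw 39.73 tz 0.089 [0.777 1.118 0.089] [-4.3  4.1 10. ] 0.0294
yaw 37.79 tz 0.262 [0.955 1.074 0.262] [-6.   5.3  9.8] 0.0294
yaw 37.75 tz 0.049 [0.888 1.051 0.049] [-5.3  5.2 10.6] 0.0293
yaw 35.81 tz 0.170 [1.051 1.139 0.17 ] [-6.   6.5 11. ] 0.029
yaw 35.76 tz 0.091 [0.919 1.129 0.091] [-5.9  5.  10.4] 0.029
```

```bash
H="python3 -m handwheel"
cat > a.py <<'E'
from h import *
r=[];g=[]
for i in range(7):
    arm.grab_frame("top"); s=arm.state(); r.append(s['ft_torque']);g.append(s['wrist_force'])
r=np.array(r)
print("t %.1f yaw %.2f tz %.3f +- %.3f"%(s['time_s'],s['ee_rot'][2],r[:,2].mean(),r[:,2].std()/7**.5),np.mean(g,0).round(1))
E
python3 a.py
for i in 1 2 3; do
$H '[[[0,0,0],[0,0,0.0085]],[[0,0,0],[0,0,0.0085]],[[0,0,0],[0,0,0]],[[0,0,0],[0,0,0]],[[0,0,0],[0,0,0]]]' >/dev/null; python3 a.py
done
```

```text
t 16.3 yaw 35.76 tz 0.094 +- 0.010 [-5.4  5.4 10.7]
t 17.1 yaw 32.71 tz 0.071 +- 0.014 [-5.8  6.1 11. ]
t 17.9 yaw 29.65 tz 0.090 +- 0.008 [-6.   6.8 11.4]
t 18.6 yaw 26.58 tz 0.123 +- 0.010 [-6.3  7.9 11.1]
```

```bash
H="python3 -m handwheel"
for i in 1 2 3; do
$H '[[[0,0,0],[0,0,0.006]],[[0,0,0],[0,0,0.006]],[[0,0,0],[0,0,0]],[[0,0,0],[0,0,0]],[[0,0,0],[0,0,0]]]' >/dev/null; python3 a.py
done
```

```text
t 19.4 yaw 24.43 tz 0.167 +- 0.007 [-6.4  8.2 11.4]
t 20.2 yaw 22.27 tz 0.169 +- 0.004 [-6.6  9.  11.7]
t 20.9 yaw 20.11 tz 0.192 +- 0.007 [-6.2  9.3 12.1]
```

```bash
H="python3 -m handwheel"
$H '[[[0,0,0],[0,0,0.006]]]' >/dev/null; python3 t.py
$H '[[[0,0,0],[0,0,0.006]]]' >/dev/null; python3 t.py
$H '[[[0,0,0],[0,0,0]],[[0,0,0],[0,0,0]],[[0,0,0],[0,0,0]]]' >/dev/null; python3 a.py
```

```text
yaw 19.06 tz 0.266 [1.859 1.292 0.266] [-6.3 10.6 11.3] 0.0295
yaw 17.92 tz 0.271 [1.878 1.299 0.271] [-6.6 10.7 12.6] 0.0293
t 21.7 yaw 17.96 tz 0.185 +- 0.004 [-6.6  9.9 11.7]
```

```bash
H="python3 -m handwheel"
$H '[[[0,0,0],[0,0,0.0055]],[[0,0,0],[0,0,0.0055]],[[0,0,0],[0,0,0]],[[0,0,0],[0,0,0]],[[0,0,0],[0,0,0]]]' >/dev/null; python3 a.py;python3 a.py
```

```text
t 22.5 yaw 15.98 tz 0.225 +- 0.008 [-6.4 10.8 11.9]
t 22.8 yaw 15.98 tz 0.220 +- 0.011 [-7.  10.4 12.1]
```

The moment has risen about 0.12–0.14 Nm, which is roughly 10 N. Letting go and rising.

```bash
H="python3 -m handwheel"
$H '[[[0,0,0],[0,0,0]],[[0,0,0],[0,0,0]],[[0,0,0],[0,0,0]],[[0,0,0],[0,0,0]],[[0,0,0],[0,0,0]]]' 55
$H '[[[0,0,-0.03],[0,0,0]],[[0,0,-0.1],[0,0,0]],[[0,0,-0.12],[0,0,0]],[[0,0,-0.12],[0,0,0]],[[0,0,-0.12],[0,0,0]]]'
$H '[[[0,0,-0.1],[0,0,0]],[[0,0,0],[0,0,0]],[[0,0,0],[0,0,0]]]'
python3 - <<'E'
from h import *
f=grab("scene");cv2.imwrite("pics/s6.png",cv2.resize(f["frame"][130:250,260:410,::-1],None,fx=5,fy=5,interpolation=cv2.INTER_CUBIC))
E
```

```text
time_s: 23.23
tool_pos: [0.5449, 0.0108, 0.0698]
ee_rot: [-180.0, 0.0, 15.9]
wrist_force: [0.3, 1.4, -0.7]
opening: 0.0536
finger_force: 0.0
time_s: 23.65
tool_pos: [0.5445, 0.0109, 0.2193]
ee_rot: [-180.0, 0.0, 15.9]
wrist_force: [-0.4, -0.1, -0.1]
opening: 0.055
finger_force: 0.0
time_s: 23.9
tool_pos: [0.5452, 0.0109, 0.249]
ee_rot: [179.9, -0.2, 16.0]
wrist_force: [0.5, -0.7, -0.5]
opening: 0.0545
finger_force: 0.0
```

View pics/s6.png

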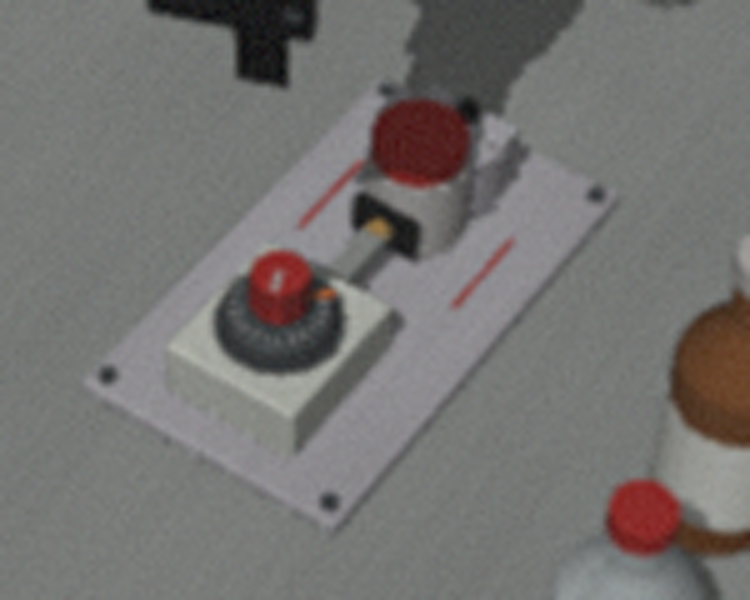

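The pad (385,225) holds the jar (lid at 420,140) upright against the stop. The pointer has turned clockwise, the ring mark is unmoved at (323,294), and the gripper is clear. Handing in.

```bash
python3 -c "
from bench import arm
print(arm.hand_in())"
```

```text
the job is handed in; nothing more can be done
None
```

I handed the job in at about 24 s. The red-lidded jar stands upright in the clamp, held by the pad at roughly 10 N (estimated from the knob's moment, about 8–11 N). The ring mark looks unmoved, and the hand-in returned no verdict.

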